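Load the sample carrier in order

TASK

Move the four sample containers from the full stand into the empty carrier, keeping the order of the row: the one at the left end of the stand (left as the robot at its base sees it, looking out over the bench) goes into the carrier's recess beside the upright post, the next into the next recess, and so on to the one at the right end, which goes farthest from the post. Each must end standing upright, down in its recess and let go; keep them upright on the way and leave the wash bottle, the beaker and the blue box where they are.

Things in the scene. Friction and masses are not known exactly. Their poses are not given: they have to be found in the camera images.
- tall_c (a point): Tall amber round bottle with narrow neck and white cap, 115 mm high, body 42 mm in diameter up to 74 mm from its foot, above that a shoulder and neck; 140 g. Point at its centre, half-way up; z up its axis. It stands in a 7 mm deep recess of its own seat block at the start, floor of the recess 17 mm above the bench. Bottles stand 72 mm apart, so there is most room for fingers across the row (along the stand's or carrier's x).
- jar_c (a point): Squat white wide-mouthed jar with a lid as wide as the body, 48 mm in diameter, 66 mm high; 130 g. Point at its centre, half-way up; z up its axis. It stands in a 7 mm deep recess of its own seat block at the start, floor of the recess 17 mm above the bench. Bottles stand 72 mm apart, so there is most room for fingers across the row (along the stand's or carrier's x).
- square_c (a point): White square bottle, body 36 x 36 mm and 62 mm high, round neck and cap (29 mm) above, 88 mm in all; x and y of its frame lie square to its sides; 110 g. Point at its centre, half-way up; z up its axis. It stands in a 7 mm deep recess of its own seat block at the start, floor of the recess 17 mm above the bench. Bottles stand 72 mm apart, so there is most room for fingers across the row (along the stand's or carrier's x).
- vial_c (a point): Slim straight amber cylinder vial with a white cap of the same width, 36 mm in diameter, 82 mm high; 70 g. Point at its centre, half-way up; z up its axis. It stands in a 7 mm deep recess of its own seat block at the start, floor of the recess 17 mm above the bench. Bottles stand 72 mm apart, so there is most room for fingers across the row (along the stand's or carrier's x).
- seat_tall: Fixed grey seat block, 68 x 70 x 18 mm, in which the tall amber bottle, round recess 49 mm wide, stands at the start. Origin at the centre of its underside, 6 mm above the bench. The four blocks make the row of the full stand (72 mm apart, order drawn afresh); they never move, so they keep the starting order: +y points along the row to the left, as the robot at its base sees it looking out over the bench (robot frame +y within 0.25 rad).
- seat_jar: Fixed grey seat block, 68 x 70 x 18 mm, in which the squat jar, round recess 55 mm wide, stands at the start. Origin at the centre of its underside, 6 mm above the bench. The four blocks make the row of the full stand (72 mm apart, order drawn afresh); they never move, so they keep the starting order: +y points along the row to the left, as the robot at its base sees it looking out over the bench (robot frame +y within 0.25 rad).
- seat_square: Fixed grey seat block, 68 x 70 x 18 mm, in which the square bottle, square recess 43 mm wide, stands at the start. Origin at the centre of its underside, 6 mm above the bench. The four blocks make the row of the full stand (72 mm apart, order drawn afresh); they never move, so they keep the starting order: +y points along the row to the left, as the robot at its base sees it looking out over the bench (robot frame +y within 0.25 rad).
- seat_vial: Fixed grey seat block, 68 x 70 x 18 mm, in which the slim vial, round recess 43 mm wide, stands at the start. Origin at the centre of its underside, 6 mm above the bench. The four blocks make the row of the full stand (72 mm apart, order drawn afresh); they never move, so they keep the starting order: +y points along the row to the left, as the robot at its base sees it looking out over the bench (robot frame +y within 0.25 rad).
- carrier: Fixed empty grey carrier, a plate 90 x 344 x 18 mm. Origin at the centre of its underside, on the bench; x across it, y along its row, y to the robot's left within 0.25 rad. Four equal round recesses 64 mm wide, 7 mm deep, floor 11 mm above the bench, with centres at x = 0, y = -108, -36, +36, +108 mm.
- post: Fixed upright steel post with black knob, 22 mm wide, 64 mm high, that marks place one: it stands on one end of the carrier, either at y = +157 or at y = -157 mm of the carrier (drawn afresh). Origin at its foot, on the carrier's upper face. A 4 mm stub stands at the other end.
- wash_bottle: Bystander: white round wash bottle with blue cap, 64 mm wide, 160 mm high, on the bench at the side. Origin at the centre of its foot.
- beaker: Bystander: empty glass beaker, 72 mm wide, 90 mm high. Origin at the centre of its foot.
- tip_box: Bystander: open blue plastic box, 120 x 90 x 50 mm. Origin at the centre of its underside.
Not all that is in view belongs to the job. What is shaped like the part that bears vial_c but purple or red is not meant.

How it is judged (in metres and radians):
At the end, for the whole second after the job is handed in: Each container stands in the recess whose place counted from the post is its starting place counted from the left: within 16 mm of the recess's centre (across the carrier, and in distance from the post), foot within 4 mm of the recess floor, tilted under 0.12 rad, at rest (x of tall_c in the frame of carrier between -0.016 and 0.016 m and z of tall_c in the frame of carrier between 0.0645 and 0.0725 m and angle between each of tall_c, jar_c, square_c, vial_c's own z axis and vertical below 0.12 rad and linear speed of each of tall, jar, square, vial below 0.02 m/s and angular speed of each of tall, jar, square, vial below 0.2 rad/s and ((y of each of seat_jar, seat_square, seat_vial in the frame of seat_tall below 0 m and horizontal distance between tall_c and post between 0.033 and 0.065 m) or (y of seat_jar in the frame of seat_tall above 0 m and y of each of seat_square, seat_vial in the frame of seat_tall below 0 m and horizontal distance between tall_c and post between 0.105 and 0.137 m) or (y of each of seat_jar, seat_vial in the frame of seat_tall below 0 m and y of seat_square in the frame of seat_tall above 0 m and horizontal distance between tall_c and post between 0.105 and 0.137 m) or (y of each of seat_jar, seat_square in the frame of seat_tall above 0 m and y of seat_vial in the frame of seat_tall below 0 m and horizontal distance between tall_c and post between 0.177 and 0.209 m) or (y of each of seat_jar, seat_square in the frame of seat_tall below 0 m and y of seat_vial in the frame of seat_tall above 0 m and horizontal distance between tall_c and post between 0.105 and 0.137 m) or (y of each of seat_jar, seat_vial in the frame of seat_tall above 0 m and y of seat_square in the frame of seat_tall below 0 m and horizontal distance between tall_c and post between 0.177 and 0.209 m) or (y of seat_jar in the frame of seat_tall below 0 m and y of each of seat_square, seat_vial in the frame of seat_tall above 0 m and horizontal distance between tall_c and post between 0.177 and 0.209 m) or (y of each of seat_jar, seat_square, seat_vial in the frame of seat_tall above 0 m and horizontal distance between tall_c and post between 0.249 and 0.281 m)) and x of jar_c in the frame of carrier between -0.016 and 0.016 m and z of jar_c in the frame of carrier between 0.04 and 0.048 m and ((y of each of seat_tall, seat_square, seat_vial in the frame of seat_jar below 0 m and horizontal distance between jar_c and post between 0.033 and 0.065 m) or (y of seat_tall in the frame of seat_jar above 0 m and y of each of seat_square, seat_vial in the frame of seat_jar below 0 m and horizontal distance between jar_c and post between 0.105 and 0.137 m) or (y of each of seat_tall, seat_vial in the frame of seat_jar below 0 m and y of seat_square in the frame of seat_jar above 0 m and horizontal distance between jar_c and post between 0.105 and 0.137 m) or (y of each of seat_tall, seat_square in the frame of seat_jar above 0 m and y of seat_vial in the frame of seat_jar below 0 m and horizontal distance between jar_c and post between 0.177 and 0.209 m) or (y of each of seat_tall, seat_square in the frame of seat_jar below 0 m and y of seat_vial in the frame of seat_jar above 0 m and horizontal distance between jar_c and post between 0.105 and 0.137 m) or (y of each of seat_tall, seat_vial in the frame of seat_jar above 0 m and y of seat_square in the frame of seat_jar below 0 m and horizontal distance between jar_c and post between 0.177 and 0.209 m) or (y of seat_tall in the frame of seat_jar below 0 m and y of each of seat_square, seat_vial in the frame of seat_jar above 0 m and horizontal distance between jar_c and post between 0.177 and 0.209 m) or (y of each of seat_tall, seat_square, seat_vial in the frame of seat_jar above 0 m and horizontal distance between jar_c and post between 0.249 and 0.281 m)) and x of square_c in the frame of carrier between -0.016 and 0.016 m and z of square_c in the frame of carrier between 0.051 and 0.059 m and ((y of each of seat_tall, seat_jar, seat_vial in the frame of seat_square below 0 m and horizontal distance between square_c and post between 0.033 and 0.065 m) or (y of seat_tall in the frame of seat_square above 0 m and y of each of seat_jar, seat_vial in the frame of seat_square below 0 m and horizontal distance between square_c and post between 0.105 and 0.137 m) or (y of each of seat_tall, seat_vial in the frame of seat_square below 0 m and y of seat_jar in the frame of seat_square above 0 m and horizontal distance between square_c and post between 0.105 and 0.137 m) or (y of each of seat_tall, seat_jar in the frame of seat_square above 0 m and y of seat_vial in the frame of seat_square below 0 m and horizontal distance between square_c and post between 0.177 and 0.209 m) or (y of each of seat_tall, seat_jar in the frame of seat_square below 0 m and y of seat_vial in the frame of seat_square above 0 m and horizontal distance between square_c and post between 0.105 and 0.137 m) or (y of each of seat_tall, seat_vial in the frame of seat_square above 0 m and y of seat_jar in the frame of seat_square below 0 m and horizontal distance between square_c and post between 0.177 and 0.209 m) or (y of seat_tall in the frame of seat_square below 0 m and y of each of seat_jar, seat_vial in the frame of seat_square above 0 m and horizontal distance between square_c and post between 0.177 and 0.209 m) or (y of each of seat_tall, seat_jar, seat_vial in the frame of seat_square above 0 m and horizontal distance between square_c and post between 0.249 and 0.281 m)) and x of vial_c in the frame of carrier between -0.016 and 0.016 m and z of vial_c in the frame of carrier between 0.048 and 0.056 m and ((y of each of seat_tall, seat_jar, seat_square in the frame of seat_vial below 0 m and horizontal distance between vial_c and post between 0.033 and 0.065 m) or (y of seat_tall in the frame of seat_vial above 0 m and y of each of seat_jar, seat_square in the frame of seat_vial below 0 m and horizontal distance between vial_c and post between 0.105 and 0.137 m) or (y of each of seat_tall, seat_square in the frame of seat_vial below 0 m and y of seat_jar in the frame of seat_vial above 0 m and horizontal distance between vial_c and post between 0.105 and 0.137 m) or (y of each of seat_tall, seat_jar in the frame of seat_vial above 0 m and y of seat_square in the frame of seat_vial below 0 m and horizontal distance between vial_c and post between 0.177 and 0.209 m) or (y of each of seat_tall, seat_jar in the frame of seat_vial below 0 m and y of seat_square in the frame of seat_vial above 0 m and horizontal distance between vial_c and post between 0.105 and 0.137 m) or (y of each of seat_tall, seat_square in the frame of seat_vial above 0 m and y of seat_jar in the frame of seat_vial below 0 m and horizontal distance between vial_c and post between 0.177 and 0.209 m) or (y of seat_tall in the frame of seat_vial below 0 m and y of each of seat_jar, seat_square in the frame of seat_vial above 0 m and horizontal distance between vial_c and post between 0.177 and 0.209 m) or (y of each of seat_tall, seat_jar, seat_square in the frame of seat_vial above 0 m and horizontal distance between vial_c and post between 0.249 and 0.281 m))); the robot touches nothing.
It fails at once if a container is tipped by more than 0.6 rad (angle between any of tall_c, jar_c, square_c, vial_c's own z axis and vertical above 0.6 rad).
It fails at once if the wash bottle, the beaker or the blue box is moved by more than 30 mm (distance of any of wash_bottle, beaker, tip_box from where it was at the start of the episode above 0.03 m).
It also fails if it takes over 102 s, if anything falls off the work surface, if the arm or the gripper's body presses on something with over 40 N, if the wrist force passes 120 N, or if a joint passes its speed limit or range.

ROBOT

A 7-joint arm with a two-finger parallel gripper is mounted at the origin on the work surface. World frame = base frame: x ahead of the robot, y to its left, z up, the work surface at z = 0. Lengths are in mm, angles in rad, forces in N, time in s.
With the tool pointing down it reaches from about 425 to 950 mm from the base axis. Payload 4.7 kg.
Tool frame: the origin (TCP) lies between the finger pads; the fingertips stand 17 mm ahead of it and the grasp point (between the pads) lies 2 mm behind it (ctrl.nose_length is the distance from the TCP to the fingertips, in mm); z points along the fingers, y is the line along which they close (so a half turn about z gives the same grasp; the last joint's range is limited). The gripper opens to 87 mm and grips with 3 to 60 N. Pads are 19 mm wide; open, the fingers measure 117 mm over their backs; the gripper's body (75 mm by 190 mm) begins 51 mm behind the grasp point.
Start: joints at [-1.221, 0.469, -0.049, 1.532, 0.024, 1.141, -0.082], TCP at [249.58, 627.182, 239.573] pointing down, gripper open.
Joint ranges: [-2.59, 2.59], [-0.33, 1.99], [-1.39, 1.29], [0.1, 2.45], [-1.04, 4.18], [0.21, 1.99], [-2.66, 2.66]. Speed limits (rad/s): [2.57, 2.57, 3.14, 3.14, 3.14, 3.14, 3.14].

INTERFACE

Orientations are given as a unit quaternion [x, y, z, w].
In Python, from plant import ctrl, vision gives the robot as it stands.
- The arm moves only by the tool move_arm, never from a script. Its argument "motion" is a list that holds one entry, the list of rows, each a list of 6 numbers: the shift along the tool's x, y, z in mm, then the turn, a rotation vector about the tool's x, y, z in degrees. In form: [[[dx, dy, dz, ax, ay, az], ...]]. A call has 1 to 20 rows; each row is the pose to reach, as a shift and turn from the pose commanded when the call began, along the tool's axes at that moment; what a row does not reach only later rows make up. A row lasts 1/10 s, in which the tool goes at most 50 mm and 8.59 degrees, less where a joint would pass 70% of its speed; a pose out of reach is approached as far as the arm can. A call with a gripper value outside its range is refused whole. "claw" is the finger opening in mm, from 0 to 87, set as the call begins (left out, the last holds). The fingers move at their own pace and stop on an object; "grip_force" is the grip in N (left out, the last holds). Time passes only in rows, so rows that repeat a pose let the fingers close. It gives the time, the measured TCP pose, the force, the opening and the grip force at its end, in the units of the state.
- ctrl.state(): the state, without advancing time (a new reading comes with each control period).
- vision.camera(name): name is "side" or "top"; returns a dict with "image" (420x560x3 uint8, blue, green, red), "camera_matrix" (3x3 intrinsics, pixels), "pose" (4x4, takes a point from camera to world coordinates). Camera axes: x right, y up, looking along -z (the intrinsics and any distortion apply to the point x, -y, -z); pixel columns grow to the right and rows downward; lengths in mm; the calibration is good to about 2 mm. A picture is of the moment at which its call begins. There is no depth.
- ctrl.finish_job(): hands the job in; it is judged then, once.
The state is a dict: "clock": time; "joint_pos": joint angles; "qvel": joint speeds; "tau": joint torques, N m; "tool_pos": TCP position; "ee_rot": TCP orientation; "wrist_force": force on the tool from outside, world axes, zero at the start; "ft_torque": the same for the moment, N m; "grip_width": opening from 0.0 (shut) to 1.0 (fully open); "grasp_force": force on a finger pad.
Only numpy, scipy, OpenCV 4.12 (cv2) and the standard library are available. Lean on these libraries where they do the work, as an engineer would, in place of code of your own. Each camera call takes 0.05 s, during which the arm holds its last target. There are 200 camera calls.

## Working session

There is one attempt and no reset: what is moved stays moved. The work goes in short steps, Python scripts to look and compute and a tool call to move; the robot and the scene stay as the last step left them, time stands still between calls to the robot, and variables do not carry over. Pictures are saved under pics/ and viewed, at most 14 in all, crops included, and the job is handed in when it is done.

Besides the shell and the picture viewer there is one more tool, called as name(argument=value, ...), one argument or row to a line, values as JSON. move_arm: Moves the arm, as the interface text tells. Its arguments: {"type":"object","properties":{"motion":{"type":"array"},"claw":{"type":"number"},"grip_force":{"type":"number"}},"required":["motion"]}

```bash
mkdir -p pics; python3 - <<'E'
from plant import ctrl, vision
import cv2,numpy as np
for n in("side","top"):
    c=vision.camera(n);cv2.imwrite(f"pics/{n}0.png",c["image"]);print(n,c["camera_matrix"],np.round(c["pose"],4).tolist(),[k for k in c])
s=ctrl.state();print(s)
E
```

```text
side [[437.80400231   0.         278.71387867]
 [  0.         437.80400231 208.02477396]
 [  0.           0.           1.        ]] [[0.7975, 0.3874, -0.4625, 35.9444], [-0.6033, 0.502, -0.6198, -673.9729], [-0.008, 0.7733, 0.634, 764.4915], [0.0, 0.0, 0.0, 1.0]] ['image', 'camera_matrix', 'pose']
top [[501.58516827   0.         279.37531062]
 [  0.         501.58516827 218.25423202]
 [  0.           0.           1.        ]] [[-0.0127, 0.9813, -0.1919, 254.6276], [-0.9999, -0.0128, 0.001, -4.5108], [-0.0015, 0.1919, 0.9814, 1408.3143], [0.0, 0.0, 0.0, 1.0]] ['image', 'camera_matrix', 'pose']
{'clock': 0.1, 'joint_pos': array([-1.22093598,  0.46936078, -0.04860771,  1.53363067,  0.02412727,
        1.14098155, -0.08234832]), 'qvel': array([ 0.00080256, -0.00130225, -0.00037735, -0.00213198, -0.00166539,
        0.00080824, -0.00054159]), 'tau': array([ 3.19732935e-04, -5.09171712e+01, -8.14137538e-02, -2.36829472e+01,
       -6.15266128e-02,  3.45479313e-02,  5.55441807e-05]), 'tool_pos': array([249.38448875, 626.66867511, 238.58059486]), 'ee_rot': array([ 1.88247802e-01,  9.82121154e-01, -8.87656394e-04, -1.27994489e-04]), 'wrist_force': array([ 0.02260222, -0.56816031, -0.23065774]), 'ft_torque': array([-0.02534481, -0.03205439,  0.00106503]), 'grasp_force': 0.0, 'grip_width': 0.9985420689328794}
```

View pics/side0.png

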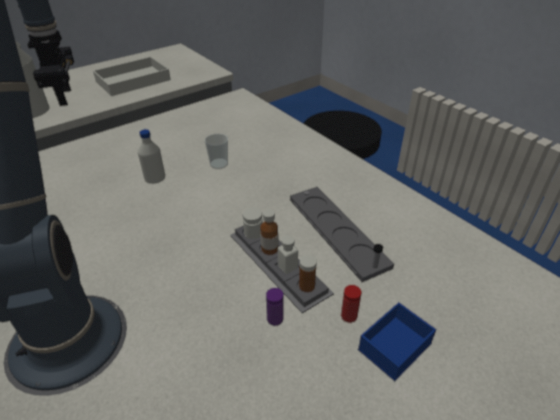

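View pics/top0.png

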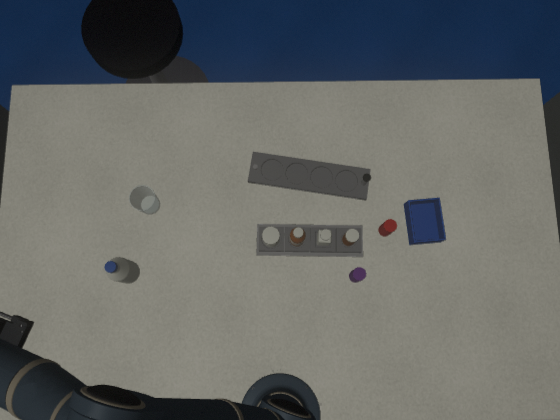

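Side view: the jar (252,224), tall bottle (269,235), square bottle (289,258) and vial (307,275) stand on the stand, and the post is at (377,255). In the top view the left-to-right order is jar, tall, square, vial, and the post is at the carrier's right end (367,178). Could be mistaken for the vial: purple (275,307) and red (351,303) in the side view. The amber one with the white cap at (307,275) is the right choice. I'll check it in crops.

```bash
python3 - <<'E'
import cv2
a=cv2.imread("pics/top0.png");b=cv2.imread("pics/side0.png")
def f(im,x,y,w,h,s,n):
    c=cv2.resize(im[y:y+h,x:x+w],None,fx=s,fy=s,interpolation=cv2.INTER_CUBIC)
    c=cv2.convertScaleAbs(c,alpha=1.5)
    for i in range(0,w,20): cv2.putText(c,str(x+i),(i*s,10),0,.35,(0,255,255));cv2.line(c,(i*s,12),(i*s,18),(0,255,255))
    for i in range(0,h,20): cv2.putText(c,str(y+i),(0,i*s+4),0,.35,(0,255,255));cv2.line(c,(24,i*s),(30,i*s),(0,255,255))
    cv2.imwrite(n,c)
f(a,240,145,140,115,5,"pics/topc.png")
f(b,225,180,170,130,4,"pics/sidec.png")
E
```

```text
(no output)
```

View pics/topc.png

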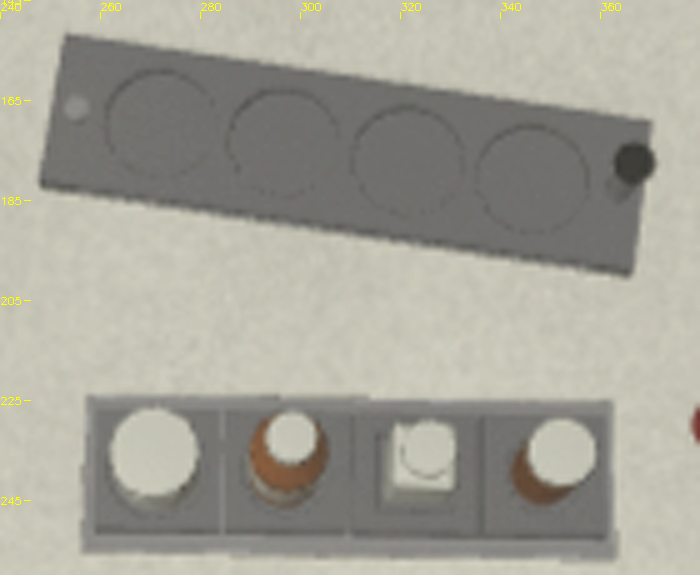

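View pics/sidec.png

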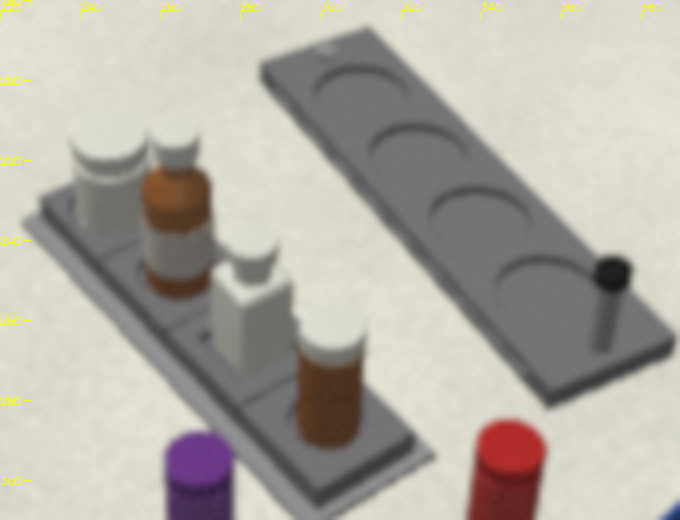

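Crops: the order is jar, tall, square, vial from the left, with cap tops at top-crop px (154,452), (292,438), (428,450), (562,452). The recesses are at (160,123) to (533,180), with the post at the right end. The amber vial stands on the grey stand, and the purple and red ones are off it.

```bash
cat >h.py <<'E'
from plant import ctrl, vision
import cv2,numpy as np
from scipy.spatial.transform import Rotation as R
def cam(n): 
    c=vision.camera(n);return c["camera_matrix"],c["pose"],c["image"]
def ray(K,P,uv):
    d=np.linalg.inv(K)@[uv[0],uv[1],1]; return P[:3,3],P[:3,:3]@[d[0],-d[1],-d[2]]
def atz(K,P,uv,z):
    o,d=ray(K,P,uv);return o+d*(z-o[2])/d[2]
def tri(r1,r2):
    (o1,d1),(o2,d2)=r1,r2
    t=np.linalg.lstsq(np.c_[d1,-d2],o2-o1,rcond=None)[0]
    a,b=o1+d1*t[0],o2+d2*t[1];return (a+b)/2,np.linalg.norm(a-b)
def proj(K,P,p):
    q=P[:3,:3].T@(np.array(p)-P[:3,3]);return K[0,0]*q[0]/-q[2]+K[0,2],K[1,1]*-q[1]/-q[2]+K[1,2]
E
python3 - <<'E'
from h import *
T=cam("top");S=cam("side");np.set_printoptions(precision=1,suppress=True)
tt=lambda p:((p[0]+.5)/5-.5+240,(p[1]+.5)/5-.5+145)
ss=lambda p:((p[0]+.5)/4-.5+225,(p[1]+.5)/4-.5+180)
for n,p,q,z in[("jar",(154,452),(110,145),83),("tall",(292,438),(175,137),132),("sq",(428,450),(250,243),105),("vial",(562,452),(332,326),99),("knob",(634,163),(612,268),82),("c+y",(67,36),(370,28),18),("c-y",(651,122),(675,338),18)]:
    a,e=tri(ray(*T[:2],tt(p)),ray(*S[:2],ss(q)));print(n,a,"gap",e,"atz top",atz(*T[:2],tt(p),z),"side",atz(*S[:2],ss(q),z))
for p in[(160,123),(283,143),(408,161),(533,180)]:print("rec",atz(*T[:2],tt(p),18))
for p in[(89,400),(611,402),(82,551),(614,557)]:print("base",atz(*T[:2],tt(p),6))
for p in[(222,475),(351,475),(480,475)]:print("gaps",atz(*T[:2],tt(p),24))
s=ctrl.state();print(R.from_quat(s["ee_rot"]).as_matrix())
E
```

```text
jar [470.8  18.7  72.1] gap 1.2028425844719455 atz top [468.5  18.7  83. ] side [464.5   7.5  83. ]
tall [468.4 -53.9 128. ] gap 1.6659287280611108 atz top [466.9 -53.4 132. ] side [466.5 -58.  132. ]
sq [ 465.4 -126.5  102.2] gap 1.8393180998385357 atz top [ 464.1 -125.8  105. ] side [ 464.5 -129.2  105. ]
vial [ 464.2 -197.9   96.9] gap 1.7639884913201314 atz top [ 463.1 -197.1   99. ] side [ 463.7 -199.7   99. ]
knob [ 626.8 -246.5   79.8] gap 1.8308558095027463 atz top [ 625.4 -245.5   82. ] side [ 625.9 -248.2   82. ]
c+y [725.5  67.5  16.5] gap 2.627058135382401 atz top [723.8  68.   18. ] side [725.5  65.6  18. ]
c-y [ 668.8 -268.9   15.5] gap 1.0410634992648737 atz top [ 667.6 -268.1   18. ] side [ 667.2 -270.4   18. ]
rec [670.7  14.6  18. ]
rec [657.8 -56.   18. ]
rec [ 646.2 -127.5   18. ]
rec [ 634.  -198.8   18. ]
base [511.3  56.7   6. ]
base [ 506.3 -239.8    6. ]
base [425.1  61.    6. ]
base [ 417.9 -237.6    6. ]
gaps [464.5 -18.1  24. ]
gaps [463.6 -90.   24. ]
gaps [ 462.6 -161.9   24. ]
[[-0.9  0.4 -0. ]
 [ 0.4  0.9 -0. ]
 [-0.  -0.  -1. ]]
```

```bash
cat >>h.py <<'E'
def plan(*wp):
    "wp: x,y,z,yaw(deg) of tool y, -> rows relative to present pose"
    s=ctrl.state();R0=R.from_quat(s["ee_rot"]);p=s["tool_pos"]
    print("t",s["clock"],"pos",np.round(p,1),"w",round(s["grip_width"]*87,1),"f",round(s["grasp_force"],1))
    for x,y,z,a in wp:
        a=np.radians(a);ty=np.array([np.cos(a),np.sin(a),0]);tz=np.array([0,0,-1.]);M=np.c_[np.cross(ty,tz),ty,tz]
        print(np.round(R0.inv().apply(np.array([x,y,z])-p),1).tolist(),np.round((R0.inv()*R.from_matrix(M)).as_rotvec(degrees=True),1).tolist())
E
python3 -c "
from h import *
plan((480,300,250,40),(467,-54.5,240,-1.2))"
```

```text
t 0.2 pos [249.5 626.8 238.9] w 86.6 f 0.0
[-335.0, -218.5, -10.8] [-0.1, 0.0, 28.3]
[-454.0, -552.6, -0.4] [-0.1, 0.0, 69.5]
```

move_arm(
  motion=[
    [[-48,-31,-2,0,0,4],[-96,-62,-4,0,0,8],[-144,-94,-5,0,0,12],[-191,-125,-6,0,0,16],[-239,-156,-8,0,0,20],[-287,-187,-9,0,0,24],[-335,-218,-10,0,0,29],[-350,-265,-10,0,0,36],[-365,-310,-9,0,0,43],[-380,-355,-8,0,0,50],[-395,-400,-7,0,0,57],[-412,-445,-5,0,0,63],[-430,-490,-3,0,0,69.5],[-444,-525,-1,0,0,69.5],[-454,-552.6,0,0,0,69.5],[-454,-552.6,0,0,0,69.5],[-454,-552.6,0,0,0,69.5],[-454,-552.6,0,0,0,69.5],[-454,-552.6,0,0,0,69.5]],
  ],
  claw=87,
  grip_force=20,
)

```text
clock: 2.1
tool_pos: [467.2, -52.4, 239.4]
ee_rot: [0.713, 0.701, 0.0, -0.0]
wrist_force: [-0.6, -0.3, -0.8]
grip_width: 1.0
grasp_force: 0.0
```

```bash
python3 -c "
from h import *
plan((467,-54.5,120,-1.2),(467,-54.5,85,-1.2))
S=cam('side')
c=cv2.resize(S[2][120:320,180:400],None,fx=3,fy=3,interpolation=2)
cv2.imwrite('pics/s1.png',cv2.convertScaleAbs(c,alpha=1.5))"
```

```text
t 2.1 pos [467.2 -52.4 239.4] w 87.0 f 0.0
[-2.2, -0.1, 119.4] [-0.0, -0.0, 0.2]
[-2.2, -0.1, 154.4] [-0.0, -0.0, 0.2]
```

View pics/s1.png

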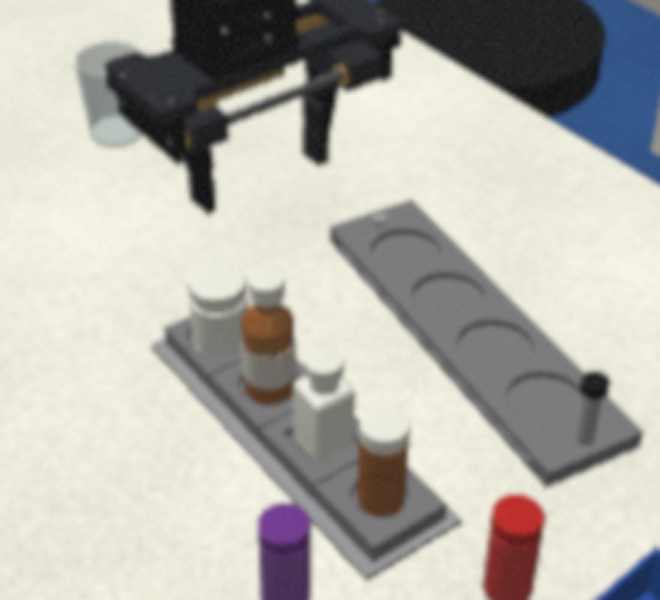

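The gripper's long side lies across the row, with a finger on each side of the tall bottle (crop px 268,320). The way down is clear.

move_arm(
  motion=[
    [[-2,0,30,0,0,0],[-2,0,70,0,0,0],[-2,0,110,0,0,0],[-2,0,135,0,0,0],[-2,0,148,0,0,0],[-2,0,154,0,0,0],[-2,0,154,0,0,0],[-2,0,154,0,0,0]],
  ],
)

```text
clock: 2.95
tool_pos: [468.1, -56.0, 86.5]
ee_rot: [0.714, 0.7, 0.001, 0.001]
wrist_force: [0.1, -0.8, 0.2]
grip_width: 0.997
grasp_force: 0.0
```

move_arm(
  motion=[
    [[0,0,0,0,0,0],[0,0,0,0,0,0],[0,0,0,0,0,0],[0,0,0,0,0,0],[0,0,0,0,0,0],[0,0,0,0,0,0],[0,0,0,0,0,0],[0,0,0,0,0,0],[0,0,0,0,0,0],[0,0,0,0,0,0]],
  ],
  claw=20,
  grip_force=20,
)

```text
clock: 3.95
tool_pos: [467.2, -56.1, 85.6]
ee_rot: [0.714, 0.7, 0.0, 0.0]
wrist_force: [1.7, 0.5, -0.7]
grip_width: 0.481
grasp_force: 19.9
```

```bash
python3 -c "
from h import *
plan((467,-54.5,175,-1.2),(646.2,-128,175,-9.7),(646.2,-128,80,-9.7))"
```

```text
t 3.95 pos [467.2 -56.1  85.6] w 41.9 f 19.9
[1.6, -0.2, -89.4] [0.0, -0.0, -0.0]
[-68.1, 180.5, -89.4] [0.0, -0.0, 8.5]
[-68.1, 180.4, 5.6] [0.0, -0.0, 8.5]
```

move_arm(
  motion=[
    [[0,0,-6,0,0,0],[0,0,-18,0,0,0],[0,0,-35,0,0,0],[0,0,-55,0,0,0],[0,0,-72,0,0,0],[-4,8,-84,0,0,0.5],[-11,25,-89,0,0,1.5],[-19,48,-89,0,0,2.5],[-29,73,-89,0,0,3.5],[-39,98,-89,0,0,5],[-49,123,-89,0,0,6],[-58,148,-89,0,0,7],[-65,168,-80,0,0,8],[-69,178,-66,0,0,8.5],[-69,180,-48,0,0,8.5],[-69,180,-30,0,0,8.5],[-69,180,-15,0,0,8.5],[-69,180,-5,0,0,8.5],[-69,180,-2,0,0,8.5],[-69,180,-2,0,0,8.5]],
  ],
)

```text
clock: 5.95
tool_pos: [645.3, -128.8, 87.4]
ee_rot: [0.764, 0.645, -0.0, -0.0]
wrist_force: [-0.1, -0.1, -1.2]
grip_width: 0.477
grasp_force: 19.9
```

```bash
python3 -c "
from h import *
plan((646.2,-129.5,80,-9.7))
S=cam('side')
c=cv2.resize(S[2][120:320,180:400],None,fx=3,fy=3,interpolation=2)
cv2.imwrite('pics/s2.png',cv2.convertScaleAbs(c,alpha=1.5))"
```

```text
t 5.95 pos [ 645.3 -128.8   87.4] w 41.5 f 19.9
[-0.6, 1.0, 7.4] [-0.0, -0.0, 0.0]
```

View pics/s2.png

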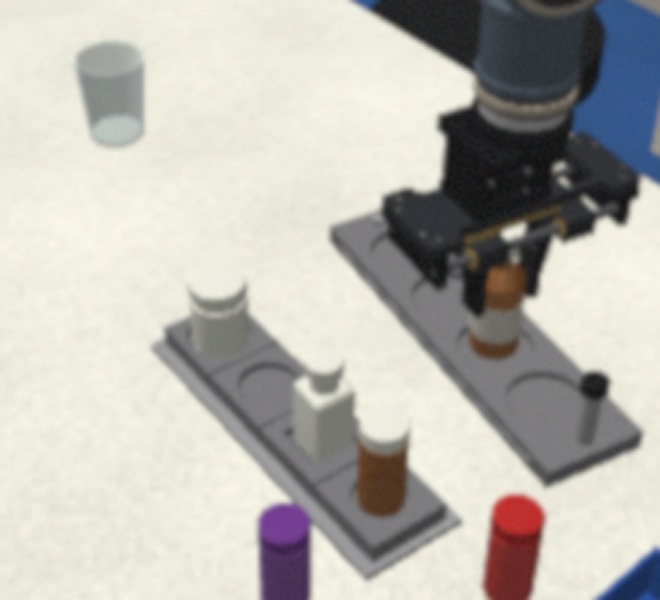

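The upright bottle hovers over the second recess from the post (bottle foot at crop px 495,345). I'll lower it and release.

move_arm(
  motion=[
    [[0,1,3,0,0,0],[0,1,5.5,0,0,0],[0,1,6.7,0,0,0],[0,1,6.7,0,0,0],[0,1,6.7,0,0,0]],
  ],
)

```text
clock: 6.5
tool_pos: [646.5, -129.1, 80.9]
ee_rot: [0.764, 0.645, 0.0, -0.0]
wrist_force: [-0.4, 0.3, -1.0]
grip_width: 0.478
grasp_force: 19.9
```

move_arm(
  motion=[
    [[0,0,0,0,0,0],[0,0,0,0,0,0],[0,0,0,0,0,0],[0,0,0,0,0,0],[0,0,0,0,0,0],[0,0,-5,0,0,0],[0,0,-30,0,0,0],[0,0,-70,0,0,0],[0,0,-110,0,0,0],[0,0,-110,0,0,0]],
  ],
  claw=87,
)

```text
clock: 7.5
tool_pos: [650.0, -130.6, 197.7]
ee_rot: [0.765, 0.645, 0.004, 0.005]
wrist_force: [0.8, -0.3, 0.5]
grip_width: 0.997
grasp_force: 0.0
```

```bash
python3 -c "
from h import *
plan((464.5,-127,190,-1.2),(464.5,-127,72,-1.2))"
```

```text
t 7.5 pos [ 650.  -130.6  197.7] w 86.7 f 0.0
[-27.8, -183.5, 5.4] [0.7, 0.0, -8.5]
[-27.8, -184.9, 123.4] [0.7, 0.0, -8.5]
```

move_arm(
  motion=[
    [[-3,-20,0,0,0,-1],[-8,-50,0,0,0,-3],[-14,-90,0,0,0,-5],[-20,-130,0,0,0,-7],[-26,-160,0,0,0,-8.5],[-28.5,-175,0,0,0,-8.5],[-28.5,-180,0,0,0,-8.5],[-28.5,-180,0,0,0,-8.5],[-28.5,-180,0,0,0,-8.5],[-28.5,-180,0,0,0,-8.5]],
  ],
)

```text
clock: 8.5
tool_pos: [465.4, -126.7, 190.8]
ee_rot: [0.714, 0.7, -0.0, 0.0]
wrist_force: [-0.7, -0.0, -0.0]
grip_width: 0.998
grasp_force: 0.0
```

```bash
python3 -c "
from h import *
plan((464.5,-127,72,-1.2))"
```

```text
t 8.5 pos [ 465.4 -126.7  190.8] w 86.8 f 0.0
[-0.2, -0.9, 118.8] [0.0, 0.0, 0.0]
```

move_arm(
  motion=[
    [[0,-1,20,0,0,0],[0,-1,50,0,0,0],[0,-1,80,0,0,0],[0,-1,105,0,0,0],[0,-1,116,0,0,0],[0,-1,119,0,0,0],[0,-1,119,0,0,0],[0,-1,119,0,0,0],[0,-1,119,0,0,0]],
  ],
)

```text
clock: 9.4
tool_pos: [464.1, -126.9, 72.8]
ee_rot: [0.715, 0.7, 0.001, 0.001]
wrist_force: [0.5, 0.1, 0.4]
grip_width: 1.001
grasp_force: 0.0
```

move_arm(
  motion=[
    [[0,0,0,0,0,0],[0,0,0,0,0,0],[0,0,0,0,0,0],[0,0,0,0,0,0],[0,0,0,0,0,0],[0,0,0,0,0,0],[0,0,0,0,0,0],[0,0,0,0,0,0],[0,0,0,0,0,0],[0,0,0,0,0,0]],
  ],
  claw=20,
)

```text
clock: 10.4
tool_pos: [463.5, -126.8, 71.9]
ee_rot: [0.714, 0.7, 0.0, 0.0]
wrist_force: [0.9, 0.7, -0.1]
grip_width: 0.411
grasp_force: 20.0
```

```bash
python3 -c "
from h import *
plan((658,-56.5,190,-9.7),(658,-56.5,66,-9.7))"
```

```text
t 10.4 pos [ 463.5 -126.8   71.9] w 35.7 f 20.0
[74.4, 193.0, -118.0] [0.0, -0.0, 8.5]
[74.4, 192.9, 6.0] [0.0, -0.0, 8.5]
```

move_arm(
  motion=[
    [[0,0,-6,0,0,0],[0,0,-20,0,0,0],[0,0,-45,0,0,0],[0,0,-75,0,0,0],[0,0,-100,0,0,0],[4,8,-114,0,0,0.5],[12,25,-122,0,0,1.5],[22,50,-124,0,0,2.5],[32,80,-124,0,0,3.5],[43,110,-124,0,0,5],[54,140,-124,0,0,6],[64,165,-124,0,0,7.5],[71,183,-120,0,0,8.5],[74.4,191,-110,0,0,8.5],[74.4,193,-95,0,0,8.5],[74.4,193,-75,0,0,8.5],[74.4,193,-50,0,0,8.5],[74.4,193,-28,0,0,8.5],[74.4,193,-10,0,0,8.5],[74.4,193,-2,0,0,8.5]],
  ],
)

```text
clock: 12.4
tool_pos: [654.6, -57.1, 70.9]
ee_rot: [0.765, 0.644, -0.002, -0.002]
wrist_force: [-0.7, 0.4, -2.0]
grip_width: 0.409
grasp_force: 19.9
```

move_arm(
  motion=[
    [[0,0,1,0,0,0],[0,0,3,0,0,0],[0,0,5.5,0,0,0],[0,0,7,0,0,0],[0,0,7,0,0,0],[0,0,7,0,0,0]],
  ],
)

```text
clock: 13.0
tool_pos: [658.0, -56.4, 67.1]
ee_rot: [0.764, 0.645, 0.0, 0.0]
wrist_force: [0.2, 0.4, -2.4]
grip_width: 0.417
grasp_force: 19.9
```

```bash
python3 -c "
from h import *
plan((658,-56.5,66,-9.7))
S=cam('side')
c=cv2.resize(S[2][120:320,180:400],None,fx=3,fy=3,interpolation=2)
cv2.imwrite('pics/s3.png',cv2.convertScaleAbs(c,alpha=1.5))"
```

```text
t 13.0 pos [658.  -56.4  67.1] w 36.3 f 19.9
[-0.1, 0.0, 1.1] [0.0, -0.0, 0.0]
```

View pics/s3.png

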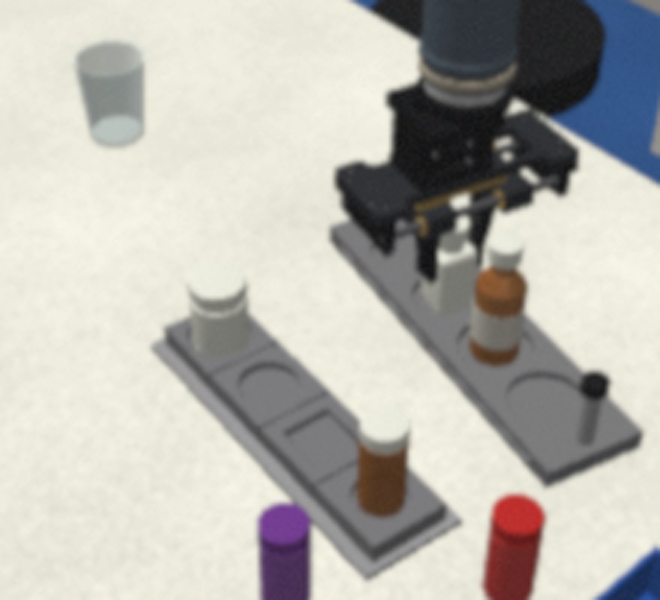

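The tall bottle stands in recess 2 (crop px 498,320), and the square bottle is upright in recess 3 (450,280). I'll release it and go for the vial.

move_arm(
  motion=[
    [[0,0,1,0,0,0],[0,0,1,0,0,0],[0,0,1,0,0,0],[0,0,1,0,0,0],[0,0,-5,0,0,0],[0,0,-30,0,0,0],[0,0,-70,0,0,0],[0,0,-105,0,0,0],[0,0,-122,0,0,0],[-12,-12,-124,0,0,0],[-35,-34,-124,0,0,-2],[-65,-63,-124,0,0,-4],[-95,-92,-124,0,0,-6],[-125,-121,-124,0,0,-8],[-150,-146,-124,0,0,-8.5],[-167,-162,-124,0,0,-8.5],[-172.5,-168,-124,0,0,-8.5],[-172.5,-168,-124,0,0,-8.5],[-172.5,-168,-124,0,0,-8.5],[-172.5,-168,-124,0,0,-8.5]],
  ],
  claw=87,
)

```text
clock: 15.05
tool_pos: [464.5, -197.1, 190.8]
ee_rot: [0.714, 0.701, 0.0, 0.0]
wrist_force: [-0.4, -0.3, 0.4]
grip_width: 0.996
grasp_force: 0.0
```

```bash
python3 -c "
from h import *
plan((463.5,-198.3,72,-1.2))"
```

```text
t 15.05 pos [ 464.5 -197.1  190.8] w 86.7 f 0.0
[-1.2, -1.0, 118.8] [0.0, 0.0, 0.1]
```

move_arm(
  motion=[
    [[-1,-1,20,0,0,0],[-1,-1,50,0,0,0],[-1,-1,80,0,0,0],[-1,-1,105,0,0,0],[-1,-1,116,0,0,0],[-1,-1,119,0,0,0],[-1,-1,119,0,0,0],[-1,-1,119,0,0,0],[-1,-1,119,0,0,0]],
  ],
)

```text
clock: 15.95
tool_pos: [462.9, -199.4, 72.8]
ee_rot: [0.714, 0.7, 0.001, 0.001]
wrist_force: [0.2, -0.6, 0.2]
grip_width: 1.005
grasp_force: 0.0
```

move_arm(
  motion=[
    [[0,0,0,0,0,0],[0,0,0,0,0,0],[0,0,0,0,0,0],[0,0,0,0,0,0],[0,0,0,0,0,0],[0,0,0,0,0,0],[0,0,0,0,0,0],[0,0,0,0,0,0],[0,0,0,0,0,0],[0,0,0,0,0,0]],
  ],
  claw=20,
)

```text
clock: 16.95
tool_pos: [462.3, -199.2, 71.9]
ee_rot: [0.714, 0.7, 0.0, 0.0]
wrist_force: [0.7, -0.5, -0.2]
grip_width: 0.413
grasp_force: 20.0
```

```bash
python3 -c "
from h import *
plan((670.5,14,196,-9.7),(670.5,14,66,-9.7))"
```

```text
t 16.95 pos [ 462.3 -199.2   71.9] w 36.0 f 20.0
[217.5, 203.7, -124.1] [0.0, 0.0, 8.5]
[217.5, 203.7, 5.9] [0.0, 0.0, 8.5]
```

move_arm(
  motion=[
    [[0,0,-6,0,0,0],[0,0,-20,0,0,0],[0,0,-45,0,0,0],[0,0,-75,0,0,0],[0,0,-100,0,0,0],[4,4,-116,0,0,0],[16,15,-124,0,0,0.5],[36,34,-125,0,0,1.5],[58,54,-125,0,0,2.5],[80,75,-125,0,0,3.5],[102,96,-125,0,0,4.5],[124,116,-125,0,0,5.5],[146,137,-125,0,0,6.5],[168,158,-125,0,0,7.5],[190,178,-125,0,0,8.5],[207,194,-125,0,0,8.5],[215,202,-125,0,0,8.5],[217.5,203.7,-122,0,0,8.5],[217.5,203.7,-110,0,0,8.5],[217.5,203.7,-95,0,0,8.5]],
  ],
)

```text
clock: 18.95
tool_pos: [669.6, 12.4, 166.5]
ee_rot: [0.765, 0.644, -0.0, 0.0]
wrist_force: [-0.9, 0.4, -1.5]
grip_width: 0.413
grasp_force: 20.0
```

move_arm(
  motion=[
    [[0,0,20,0,0,0],[0,0,42,0,0,0],[0,0,65,0,0,0],[0,0,83,0,0,0],[0,0,94,0,0,0],[0,0,99,0,0,0],[0,0,100,0,0,0],[0,0,100,0,0,0],[0,0,100,0,0,0],[0,0,100,0,0,0]],
  ],
)

```text
clock: 19.95
tool_pos: [670.8, 14.1, 67.5]
ee_rot: [0.764, 0.645, 0.001, 0.0]
wrist_force: [0.2, 0.4, -0.7]
grip_width: 0.406
grasp_force: 20.0
```

```bash
python3 -c "
from h import *
plan((670.5,14,66,-9.7),(670.5,14,200,-9.7),(467,18,200,-1.2))"
```

```text
t 19.95 pos [670.8  14.1  67.5] w 35.3 f 20.0
[-0.1, -0.2, 1.5] [0.1, -0.0, 0.0]
[-0.0, -0.1, -132.5] [0.1, -0.0, 0.0]
[-30.4, -201.3, -132.7] [0.1, -0.0, -8.5]
```

move_arm(
  motion=[
    [[0,0,1,0,0,0],[0,0,1,0,0,0],[0,0,1,0,0,0],[0,0,1,0,0,0],[0,0,1,0,0,0]],
  ],
)

```text
clock: 20.45
tool_pos: [670.4, 14.1, 65.9]
ee_rot: [0.764, 0.645, 0.0, -0.0]
wrist_force: [0.0, 0.8, -0.1]
grip_width: 0.408
grasp_force: 20.0
```

move_arm(
  motion=[
    [[0,0,0,0,0,0],[0,0,0,0,0,0],[0,0,0,0,0,0],[0,0,0,0,0,0],[0,0,-5,0,0,0],[0,0,-30,0,0,0],[0,0,-70,0,0,0],[0,0,-105,0,0,0],[0,0,-122,0,0,0],[-2,-15,-125,0,0,0],[-6,-40,-125,0,0,-2],[-11,-75,-125,0,0,-4],[-17,-110,-125,0,0,-6],[-22,-145,-125,0,0,-8],[-26,-175,-125,0,0,-8.5],[-29,-195,-125,0,0,-8.5],[-30.4,-201,-125,0,0,-8.5],[-30.4,-201,-125,0,0,-8.5],[-30.4,-201,-125,0,0,-8.5],[-30.4,-201,-125,0,0,-8.5]],
  ],
  claw=87,
)

```text
clock: 22.45
tool_pos: [468.4, 17.9, 191.0]
ee_rot: [0.715, 0.7, 0.0, 0.001]
wrist_force: [0.4, 0.9, -0.5]
grip_width: 0.996
grasp_force: 0.0
```

```bash
python3 -c "
from h import *
plan((467.5,18,60,-1.2))
S=cam('side')
c=cv2.resize(S[2][120:320,180:400],None,fx=3,fy=3,interpolation=2)
cv2.imwrite('pics/s4.png',cv2.convertScaleAbs(c,alpha=1.5))"
```

```text
t 22.45 pos [468.4  17.9 191. ] w 86.6 f 0.0
[0.2, -1.0, 131.0] [0.1, 0.0, -0.0]
```

View pics/s4.png

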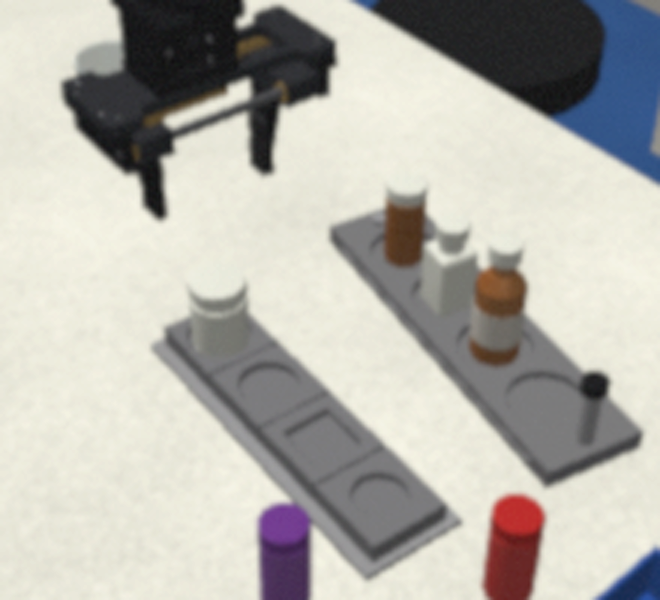

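The vial, square and tall containers stand in recesses 4, 3 and 2 (crop px 405,225; 450,275; 498,320). The gripper is over the jar (218,320).

move_arm(
  motion=[
    [[0,-1,20,0,0,0],[0,-1,55,0,0,0],[0,-1,90,0,0,0],[0,-1,115,0,0,0],[0,-1,126,0,0,0],[0,-1,129,0,0,0],[0,-1,129,0,0,0],[0,-1,129,0,0,0],[0,-1,129,0,0,0]],
  ],
)

```text
clock: 23.4
tool_pos: [467.0, 18.1, 62.9]
ee_rot: [0.714, 0.7, 0.001, 0.001]
wrist_force: [0.2, -0.1, 0.6]
grip_width: 0.998
grasp_force: 0.0
```

move_arm(
  motion=[
    [[0,0,0,0,0,0],[0,0,0,0,0,0],[0,0,0,0,0,0],[0,0,0,0,0,0],[0,0,0,0,0,0],[0,0,0,0,0,0],[0,0,0,0,0,0],[0,0,0,0,0,0],[0,0,0,0,0,0],[0,0,0,0,0,0]],
  ],
  claw=20,
)

```text
clock: 24.4
tool_pos: [466.8, 18.0, 62.0]
ee_rot: [0.714, 0.7, 0.001, 0.0]
wrist_force: [2.6, -0.7, -0.3]
grip_width: 0.546
grasp_force: 20.0
```

```bash
python3 -c "
from h import *
plan((467.5,18,185,-1.2),(634,-199.5,185,-9.7),(634,-199.5,56,-9.7))"
```

```text
t 24.4 pos [466.8  18.   62. ] w 47.5 f 20.0
[0.1, 0.9, -123.0] [0.1, -0.0, -0.0]
[-213.9, 171.9, -122.8] [0.1, -0.0, 8.5]
[-213.9, 171.8, 6.2] [0.1, -0.0, 8.5]
```

move_arm(
  motion=[
    [[0,0,-6,0,0,0],[0,0,-20,0,0,0],[0,0,-45,0,0,0],[0,0,-75,0,0,0],[0,0,-100,0,0,0],[-4,3,-114,0,0,0],[-16,13,-122,0,0,0.5],[-36,29,-123,0,0,1.5],[-59,47,-123,0,0,2.5],[-82,66,-123,0,0,3.5],[-105,84,-123,0,0,4.5],[-128,103,-123,0,0,5.5],[-151,121,-123,0,0,6.5],[-174,140,-123,0,0,7.5],[-194,156,-123,0,0,8.5],[-208,167,-123,0,0,8.5],[-213,171,-123,0,0,8.5],[-214,172,-120,0,0,8.5],[-214,172,-110,0,0,8.5],[-214,172,-95,0,0,8.5]],
  ],
)

```text
clock: 26.4
tool_pos: [633.4, -198.6, 156.2]
ee_rot: [0.764, 0.645, 0.0, -0.0]
wrist_force: [0.2, -0.6, -0.8]
grip_width: 0.548
grasp_force: 20.0
```

move_arm(
  motion=[
    [[0,0,20,0,0,0],[0,0,42,0,0,0],[0,0,65,0,0,0],[0,0,83,0,0,0],[0,0,94,0,0,0],[0,0,98,0,0,0],[0,0,100,0,0,0],[0,0,100,0,0,0],[0,0,100,0,0,0],[0,0,100,0,0,0]],
  ],
)

```text
clock: 27.4
tool_pos: [634.0, -199.8, 57.6]
ee_rot: [0.764, 0.645, 0.0, 0.001]
wrist_force: [-0.5, 0.6, -1.8]
grip_width: 0.547
grasp_force: 20.0
```

```bash
python3 -c "
from h import *
plan((634,-199.5,56,-9.7))
S=cam('side')
c=cv2.resize(S[2][120:320,180:400],None,fx=3,fy=3,interpolation=2)
cv2.imwrite('pics/s5.png',cv2.convertScaleAbs(c,alpha=1.5))"
```

```text
t 27.4 pos [ 634.  -199.8   57.6] w 47.6 f 20.0
[0.3, -0.1, 1.6] [0.1, -0.0, -0.0]
```

View pics/s5.png

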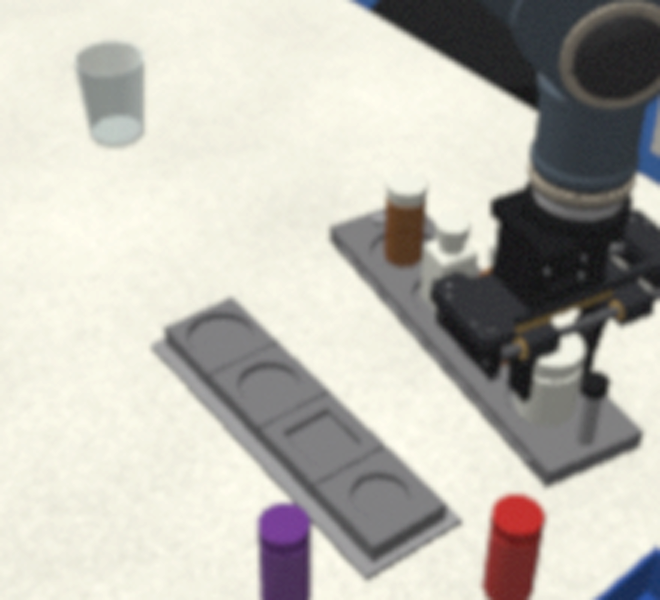

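The jar is upright in recess 1 beside the post (crop px 553,385). I'll release it, rise and back off toward the robot.

move_arm(
  motion=[
    [[0,0,1.3,0,0,0],[0,0,1.3,0,0,0],[0,0,1.3,0,0,0],[0,0,1.3,0,0,0]],
  ],
)

```text
clock: 27.85
tool_pos: [633.9, -199.8, 56.0]
ee_rot: [0.764, 0.645, 0.0, 0.0]
wrist_force: [0.5, -0.6, 3.3]
grip_width: 0.547
grasp_force: 20.0
```

move_arm(
  motion=[
    [[0,0,0,0,0,0],[0,0,0,0,0,0],[0,0,0,0,0,0],[0,0,0,0,0,0],[0,0,0,0,0,0],[0,0,-8,0,0,0],[0,0,-35,0,0,0],[0,0,-75,0,0,0],[0,0,-115,0,0,0],[0,0,-150,0,0,0],[0,-20,-160,0,0,0],[0,-60,-160,0,0,0],[0,-100,-160,0,0,0],[0,-140,-160,0,0,0],[0,-165,-160,0,0,0],[0,-170,-160,0,0,0],[0,-170,-160,0,0,0],[0,-170,-160,0,0,0]],
  ],
  claw=87,
)

```text
clock: 29.65
tool_pos: [467.5, -171.1, 216.1]
ee_rot: [0.764, 0.645, 0.001, 0.001]
wrist_force: [0.8, 0.4, 0.9]
grip_width: 1.006
grasp_force: 0.0
```

```bash
python3 -c "
from h import *
plan()
S=cam('side');T=cam('top')
f=lambda i:cv2.convertScaleAbs(i,alpha=1.5)
a=cv2.resize(S[2][160:300,270:400],(390,420),interpolation=2);b=cv2.resize(T[2][140:280,240:375],(405,420),interpolation=2)
cv2.imwrite('pics/s6.png',f(np.hstack([a,b])))"
```

```text
t 29.65 pos [ 467.5 -171.1  216.1] w 87.5 f 0.0
```

View pics/s6.png

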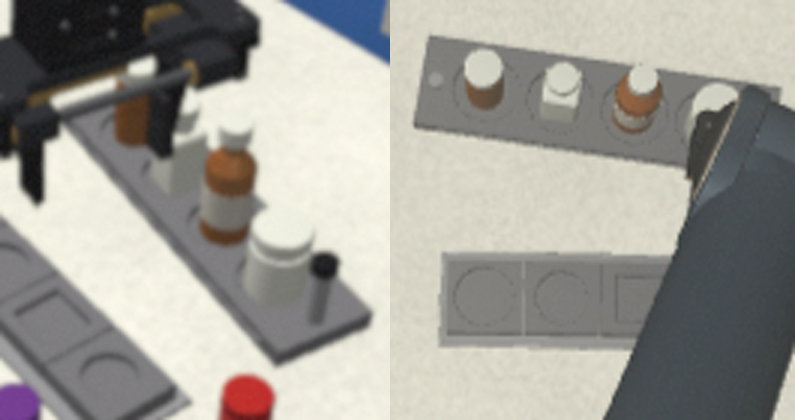

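All four are upright and seated in order from the post: jar (side 280,255), tall (228,190), square (180,155), vial (133,110). The gripper is clear of everything, so I'm handing the job in.

```bash
python3 -c "
from plant import ctrl
print(ctrl.finish_job())"
```

```text
the job is handed in; nothing more can be done
None
```

The job is handed in: the jar, tall bottle, square bottle and vial stand upright and released in the carrier, in that order from the post; the hand-in returned no verdict.

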